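# Seat the rocking tea chest cover

## Robot

A 6-joint arm with a two-finger parallel gripper is mounted at the origin on the work surface. World frame = base frame: x ahead of the robot, y to its left, z up, the work surface at z = 0. Lengths are in m, angles in rad, forces in N, time in s.
With the tool pointing down it reaches from about 0.3 to 0.875 m from the base axis. Payload 6.4 kg.
Tool frame: the origin (TCP) lies at the very end of the fingers, on their centre line; the grasp point (between the pads) lies 19 mm behind it (env.grasp_offset is the distance from the TCP to the grasp point, in m); z points along the fingers, y is the line along which they close (so a half turn about z gives the same grasp; the last joint's range is limited). The gripper opens to 85 mm and grips with 20 to 120 N. Pads are 22 mm wide; open, the fingers measure 114 mm over their backs; the gripper's body (76 mm by 85 mm) begins 54 mm behind the grasp point. The pads swing forward as they close: fully open they stand 13 mm farther back than shut.
Start: joints at [0.989, 0.181, 1.607, -0, 1.354, -0.206], TCP at [0.211, 0.535, 0.231] pointing down, gripper open.
Joint ranges: [-2.99, 2.99], [-0.89, 2.07], [0.3, 2.58], [-1.14, 4.28], [0, 2.63], [-3.12, 3.12]. Speed limits (rad/s): [2.57, 2.57, 3.01, 3.14, 3.14, 3.14].

## Interface

Orientations are given as a unit quaternion [w, x, y, z].
In Python, from rig import env gives the robot as it stands. The module is installed in compiled form; this text tells all that it offers.
- The arm moves only by the shell command python3 -m creep 'ROWS' [FORCE]. ROWS is JSON, one flat list of numbers, 7 for each row, row after row: the shift along the tool's x, y, z scaled (see below), then the turn, a rotation vector about the tool's x, y, z scaled (see below), then the opening, from 0 (shut) to 1 (fully open). A call has 1 to 12 rows; each row is the pose to reach, as a shift and turn from the pose commanded when the call began, along the tool's axes at that moment; what a row does not reach only later rows make up. The controller multiplies each number of a shift by 200 mm and each number of a turn by 60 degrees. A row lasts 1/10 s, in which the tool goes at most 50 mm and 8.59 degrees, less where a joint would pass 70% of its speed; a pose out of reach is approached as far as the arm can. A call with a number of a shift or a turn outside -1 to 1 is refused whole. A call with a gripper value outside its range is refused whole. The fingers move at their own pace and stop on an object; FORCE is the grip in N (left out, the last holds). Time passes only in rows, so rows that repeat a pose let the fingers close. It gives the time, the measured TCP pose, the force, the opening and the grip force at its end, in the units of the state.
- env.sense(): the state, without advancing time (a new reading comes with each control period).
- env.grab_frame(name): name is "side" or "top"; returns a dict with "frame" (400x640x3 uint8, red, green, blue), "fx", "fy", "cx", "cy" (pixels), "D" ([k1, k2, p1, p2, k3] as OpenCV has them; the pictures are not rectified), "cam_to_world" (4x4, takes a point from camera to world coordinates). Camera axes: x right, y down, z forward; pixel columns grow to the right and rows downward; lengths in m; the calibration is good to about 2 mm. A picture is of the moment at which its call begins. There is no depth.
- env.hand_in(): hands the job in; it is judged then, once.
The state is a dict: "clock": time; "joint_positions": joint angles; "qd": joint speeds; "effort": joint torques, N m; "ee_pos": TCP position; "ee_rot": TCP orientation; "contact_force": force on the tool from outside, world axes, zero at the start; "ft_torque": the same for the moment, N m; "gripper_width": finger opening in m; "grip_force": force on a finger pad.
Only numpy, scipy, OpenCV 4.12 (cv2) and the standard library are available. Lean on these libraries where they do the work, as an engineer would, in place of code of your own. Each camera call takes 0.05 s, during which the arm holds its last target. There are 200 camera calls.

## Task

One of the four white covers on the tea chest is not seated: press them lightly near the rim with a fingertip to find the one that rocks, then press that one down in the middle until it is fully home and level. Once it is home, do not touch the other three covers again; pinch or lift nothing, never bear down hard, and leave the cups, canister and spoon where they stand.

Things in the scene. Friction and masses are not known exactly. Their poses are not given: they have to be found in the camera images.
- cover_1: White round press-in cover, one of four identical ones. Origin: centre of its top face, z up. 66 mm across, 14 mm thick, blue band and a blue dot at mid-top; the four stand 84 mm apart in a 2 by 2 square, tops 70 mm above the table. Any one of the four may be the loose one; the one that is has, untouched, the same height, level and look as the rest.
- cover_2: White round press-in cover, one of four identical ones. Origin: centre of its top face, z up. All four alike: if seated it neither rocks nor sinks (under 0.7 mm). If loose, about 1 N near its rim (20 to 28 mm from the centre, any side) rocks it about its centre: that side sinks about 3.5 mm (0.13 to 0.15 rad) to a stop, and springs level when released.
- cover_3: White round press-in cover, one of four identical ones. Origin: centre of its top face, z up. All four alike: a rim push does not seat the loose one; a push within 8 mm of its middle does: against about 9 N of friction (push 10 to 16 N) it slides straight down 4 mm to a firm stop and stays, 4 mm lower than it was, and rocks no more.
- cover_4: White round press-in cover, one of four identical ones. Origin: centre of its top face, z up. Size and behaviour as told under cover_1, cover_2 and cover_3. Once home, the cover that was loose stands 4 mm above the chest's top board, the other three 8 mm: this is right.
- chest: dark wooden tea chest with brass strips, 184 x 184 mm, fixed to the table. Origin: centre of its underside on the table. Its top board is 62 mm above the table; the covers stand 8 mm proud of it in 70 mm round openings, at 42 mm either way in x and y from the chest's centre (chest axes). Nothing on the chest stands higher than the covers.
- cup_a: loose amber glass cup, 72 mm across, 75 mm high, beside the chest; leave alone. Origin: centre of its underside, z up.
- cup_b: loose amber glass cup, 72 mm across, 75 mm high, beside the chest; leave alone. Origin: centre of its underside, z up.
- canister: loose closed green canister with steel lid, 83 mm across, 108 mm high, beside the chest; leave alone. Origin: centre of its underside, z up.
- spoon: loose stainless strainer spoon lying beside the chest, 190 mm long, 10 mm high; leave alone. Origin on the table below its handle, x towards its 52 mm bowl.

How it is judged:
By the outcome, as a careful person would: the job done as asked, in the order asked, and still so for the second after the job is handed in, with the robot touching nothing.
It also fails if it takes over 51 s, if anything falls off the work surface, if the arm or the gripper's body presses on something with over 40 N, if the wrist force passes 120 N, or if a joint passes its speed limit or range.

## Working session

There is one attempt and no reset: what is moved stays moved. The work goes in short steps, Python scripts to look and compute and a shell command to move; the robot and the scene stay as the last step left them, time stands still between calls to the robot, and variables do not carry over. Pictures are saved under pics/ and viewed, at most 10 in all, crops included, and the job is handed in when it is done.

```bash
mkdir -p pics; python3 - <<'E'
from rig import env
import cv2,json
for n in("top","side"):
    f=env.grab_frame(n); cv2.imwrite(f"pics/{n}0.png",f["frame"][:,:,::-1])
    print(n,f["fx"],f["fy"],f["cx"],f["cy"],f["D"],f["cam_to_world"])
s=env.sense();print(s)
E
```

```text
top 393.26694142327153 393.26694142327153 316.27186868373 197.704577777804 [-0.01908308  0.          0.          0.          0.        ] [[ 0.00392233 -0.99032481  0.13871334  0.46002297]
 [-0.99994478 -0.00253178  0.01019967  0.04622563]
 [-0.00974979 -0.13874569 -0.99028005  0.88464065]
 [ 0.          0.          0.          1.        ]]
side 381.75077066715147 381.75077066715147 319.21438492789986 200.8433977012108 [-0.05925016  0.          0.          0.          0.        ] [[ 0.88104568 -0.27947653  0.38164301  0.25158648]
 [-0.47287545 -0.54107062  0.69543612 -0.56052054]
 [ 0.01213774 -0.79318059 -0.60886552  0.62055216]
 [ 0.          0.          0.          1.        ]]
{'clock': 0.1, 'joint_positions': array([ 9.88730843e-01,  1.81479721e-01,  1.60787586e+00,  3.75705393e-06,
        1.35379954e+00, -2.06316803e-01]), 'qd': array([ 0.00024835,  0.00033885, -0.00144062,  0.00025314, -0.00128057,
       -0.00022121]), 'effort': array([ 1.39954253e-03, -4.45882022e+01, -3.52236342e+01, -1.65221295e-04,
        4.13852278e-03,  2.52483090e-05]), 'ee_pos': array([0.21072879, 0.53447708, 0.23048249]), 'ee_rot': array([-3.01735299e-04,  1.86771405e-01,  9.82403090e-01, -7.20614588e-04]), 'contact_force': array([ 0.47689685, -0.32954941,  0.06132672]), 'ft_torque': array([ 0.057155  ,  0.00795825, -0.00048342]), 'grip_force': 0.0, 'gripper_width': 0.0853126866598877}
```

View pics/top0.png

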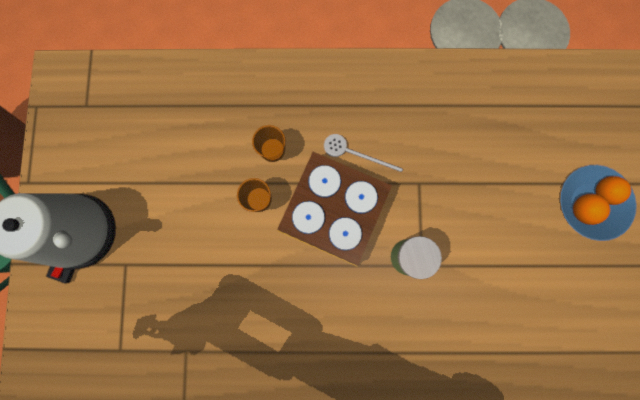

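View pics/side0.png

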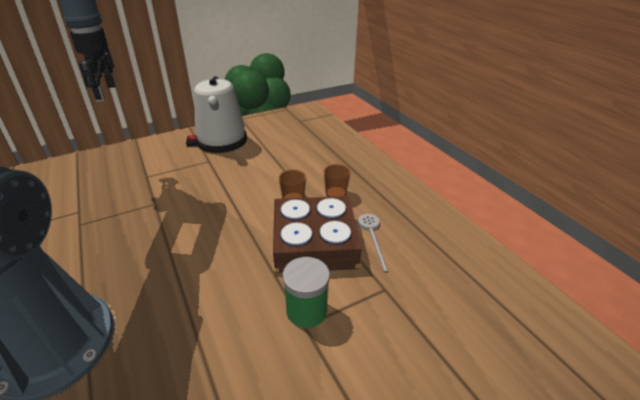

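Top view: the cover dots are at about (324,181), (361,197), (308,217) and (345,233). In the side view they are at (295,209), (332,207), (296,233) and (335,232). The cups are left of the chest, the canister is at the lower right and the spoon is above.

```bash
cat > h.py <<'E'
import numpy as np,cv2
from rig import env
from scipy.spatial.transform import Rotation as Ro
def world(f,uv,z):
    K=np.array([[f["fx"],0,f["cx"]],[0,f["fy"],f["cy"]],[0,0,1]])
    p=cv2.undistortPoints(np.array(uv,float).reshape(-1,1,2),K,np.array(f["D"]))[:,0]
    T=np.array(f["cam_to_world"]); d=np.c_[p,np.ones(len(p))]@T[:3,:3].T; o=T[:3,3]
    return o+d*((z-o[2])/d[:,2])[:,None]
def dots(f,seeds,r=6):
    im=f["frame"].astype(float); out=[]
    for u,v in seeds:
        w=im[v-r:v+r+1,u-r:u+r+1]; b=np.clip(w[...,2]-w[...,0]-25,0,None)
        Y,X=np.mgrid[v-r:v+r+1,u-r:u+r+1]; out.append(((X*b).sum()/b.sum(),(Y*b).sum()/b.sum()))
    return out
def R(): 
    q=env.sense()["ee_rot"]; return Ro.from_quat(q[[1,2,3,0]]).as_matrix()
def rows(p,ref):  # ref: commanded start
    return (R().T@(np.array(p)-ref))/0.2
E
python3 - <<'E'
from h import *
np.set_printoptions(precision=4,suppress=True)
t=env.grab_frame("top");s=env.grab_frame("side")
a=dots(t,[(324,181),(361,197),(308,217),(345,233)]);b=dots(s,[(332,207),(335,232),(295,209),(296,233)],5)
print(a,b)
A=world(t,a,.07);B=world(s,b,.07)
print(A,B)
for C in(A,B):
    print(np.linalg.norm(C[0]-C[1]),np.linalg.norm(C[0]-C[2]),C.mean(0),C[1]-C[0],C[2]-C[0])
print(R(),env.sense()["ee_pos"])
E
```

```text
[(np.float64(324.30693950177937), np.float64(180.3202846975089)), (np.float64(360.9894736842105), np.float64(196.34736842105264)), (np.float64(307.8912264995524), np.float64(216.69829901521933)), (np.float64(344.9909420289855), np.float64(233.169384057971))] [(np.float64(330.8969849246231), np.float64(206.2110552763819)), (np.float64(334.92294220665497), np.float64(230.39754816112085)), (np.float64(294.7774936061381), np.float64(207.66240409207163)), (np.float64(295.89233278955953), np.float64(232.00978792822187))]
[[ 0.6111  0.0379  0.07  ]
 [ 0.5772 -0.0389  0.07  ]
 [ 0.5342  0.0719  0.07  ]
 [ 0.5003 -0.005   0.07  ]] [[ 0.6111  0.0378  0.07  ]
 [ 0.5773 -0.0393  0.07  ]
 [ 0.5342  0.0714  0.07  ]
 [ 0.5005 -0.0053  0.07  ]]
0.0838785552108994 0.08408281278967625 [0.5557 0.0165 0.07  ] [-0.0339 -0.0767  0.    ] [-0.0769  0.034   0.    ]
0.08419273304545807 0.08397581253363383 [0.5558 0.0161 0.07  ] [-0.0338 -0.0771  0.    ] [-0.0769  0.0337  0.    ]
[[-0.9302  0.367  -0.0006]
 [ 0.367   0.9302 -0.0009]
 [ 0.0002 -0.0011 -1.    ]] [0.2108 0.5346 0.2307]
```

```bash
python3 - <<'E'
from h import *
np.set_printoptions(precision=4,suppress=True)
M=R();tx=M[:,0]
c=dict(A=(.6111,.0379),B=(.5772,-.0391),C=(.5342,.0717),D=(.5004,-.0051))
ref=env.sense()["ee_pos"]
for k,v in c.items():
    p=np.array([*v,.09])
    print(k,rows(p,ref),"rim",rows(p+tx*.027*(1 if k in"CD" else -1),ref))
E
```

```text
A [-2.7732 -1.575   0.7047] rim [-2.9082 -1.575   0.7047]
B [-2.7568 -1.9953  0.7051] rim [-2.8918 -1.9953  0.7051]
C [-2.3535 -1.5589  0.7047] rim [-2.2185 -1.5589  0.7047]
D [-2.3373 -1.9781  0.7052] rim [-2.2023 -1.9781  0.7052]
```

```bash
python3 -m creep '[-0.8,-0.6,0,0,0,0,0,-0.8,-0.6,0,0,0,0,0,-0.8,-0.6,0,0,0,0,0,-0.8,-0.6,0,0,0,0,0,-0.8,-0.6,0,0,0,0,0]' 20
python3 -m creep '[-0.8,-0.6,0,0,0,0,0,-0.8,-0.6,0,0,0,0,0,-0.8,-0.6,0,0,0,0,0,-0.8,-0.6,0,0,0,0,0,-0.8,-0.6,0,0,0,0,0]'
python3 -m creep '[-0.62,-0.36,0,0,0,0,0,-0.62,-0.36,0,0,0,0,0,-0.62,-0.36,0,0,0,0,0,-0.62,-0.36,0.5,0,0,0,0,-0.62,-0.36,0.6,0,0,0,0,-0.62,-0.36,0.6,0,0,0,0,-0.62,-0.36,0.6,0,0,0,0]'
python3 - <<'E'
from h import *
np.set_printoptions(precision=4,suppress=True)
p=env.sense()["ee_pos"];print(rows([*(np.array([.5342,.0717])+.027*R()[:2,0]),.07],p),p,env.sense()["contact_force"],R())
f=env.grab_frame("side");cv2.imwrite("pics/s1.png",cv2.resize(f["frame"][140:290,230:430,::-1],None,fx=4,fy=4,interpolation=2))
E
```

```text
clock: 0.7
ee_pos: [0.3186, 0.3603, 0.2312]
ee_rot: [0.001, 0.19, 0.982, -0.001]
contact_force: [0.3, 0.3, -0.3]
gripper_width: 0.0126
grip_force: 0.0
clock: 1.2
ee_pos: [0.4234, 0.19, 0.2315]
ee_rot: [0.001, 0.19, 0.982, -0.001]
contact_force: [0.2, -0.1, 0.5]
gripper_width: -0.0
grip_force: 0.0
clock: 1.9
ee_pos: [0.5062, 0.0829, 0.1074]
ee_rot: [-0.004, 0.187, 0.982, -0.0]
contact_force: [-0.4, 1.2, -0.3]
gripper_width: -0.0003
grip_force: 0.0
[-0.0172 -0.0002  0.1869] [0.5062 0.0829 0.1074] [-0.4067  1.1606 -0.3171] [[-0.9303  0.3666 -0.0082]
 [ 0.3666  0.9304  0.0009]
 [ 0.008  -0.0022 -1.    ]]
```

View pics/s1.png

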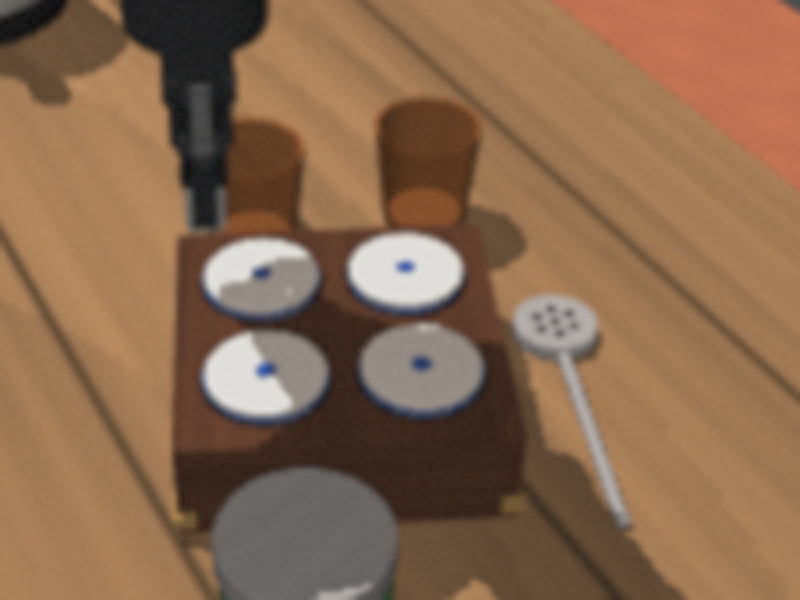

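The shut fingertip (crop 205,220) hangs above the left-rear rim area of cover C, clear of the cups.

```bash
python3 -m creep '[-0.017,0,0.1,0,0,0,0,-0.017,0,0.15,0,0,0,0,-0.017,0,0.17,0,0,0,0,-0.017,0,0.17,0,0,0,0,-0.017,0,0.17,0,0,0,0,-0.017,0,0.17,0,0,0,0]'
python3 -c "from rig import env;s=env.sense();print(s['ee_pos'],s['contact_force'])"
python3 -m creep '[0,0,0.005,0,0,0,0,0,0,0.01,0,0,0,0,0,0,0.015,0,0,0,0,0,0,0.015,0,0,0,0,0,0,0.015,0,0,0,0]'
python3 -c "from rig import env;s=env.sense();print(s['ee_pos'],s['contact_force'])"
```

```text
clock: 2.55
ee_pos: [0.5133, 0.0805, 0.0782]
ee_rot: [0.001, 0.187, 0.982, 0.0]
contact_force: [0.2, 0.6, -0.5]
gripper_width: -0.0
grip_force: 0.0
[0.51330047 0.08050789 0.07821286] [ 0.15886096  0.62913585 -0.45580132]
clock: 3.05
ee_pos: [0.5126, 0.0804, 0.0742]
ee_rot: [-0.0, 0.187, 0.982, -0.0]
contact_force: [-0.0, 0.6, -0.2]
gripper_width: 0.0
grip_force: 0.0
[0.5126368  0.08043695 0.07419671] [-0.02988726  0.56148105 -0.1795674 ]
```

```bash
python3 -m creep '[0.013,0,0.01,0,0,0,0,0.013,0,0.015,0,0,0,0,0.013,0,0.0175,0,0,0,0,0.013,0,0.02,0,0,0,0,0.013,0,0.02,0,0,0,0,0.013,0,0.02,0,0,0,0]'
python3 -m creep '[0,0,0.0025,0,0,0,0,0,0,0.005,0,0,0,0,0,0,0.005,0,0,0,0,0,0,0.005,0,0,0,0]'
python3 -c "from rig import env;s=env.sense();print(s['ee_pos'],s['contact_force'],s['ft_torque'])"
```

```text
clock: 3.65
ee_pos: [0.5103, 0.0814, 0.0703]
ee_rot: [0.0, 0.187, 0.982, -0.0]
contact_force: [0.2, 0.3, 0.7]
gripper_width: 0.0
grip_force: 0.0
clock: 4.05
ee_pos: [0.5104, 0.0814, 0.0693]
ee_rot: [0.0, 0.187, 0.982, 0.0]
contact_force: [1.4, -0.5, 1.7]
gripper_width: -0.0001
grip_force: 0.2
[0.51036556 0.08142198 0.06934486] [ 1.3598328  -0.5344831   1.70305594] [ 0.00895969 -0.04052448 -0.02440922]
```

```bash
for i in 1 2; do python3 -m creep '[0,0,0.0025,0,0,0,0,0,0,0.0025,0,0,0,0,0,0,0.0025,0,0,0,0]' | grep -E 'ee_pos|contact'; done
python3 -c "from rig import env;s=env.sense();print(s['ee_pos'],s['contact_force'],s['ft_torque'])"
```

```text
ee_pos: [0.5104, 0.0814, 0.0688]
contact_force: [0.1, -0.3, 0.8]
ee_pos: [0.5104, 0.0814, 0.0683]
contact_force: [0.8, -0.3, 0.6]
[0.51038671 0.08141465 0.06834901] [ 0.84742789 -0.34489011  0.63049569] [-0.03865611 -0.14519648 -0.00892574]
```

```bash
for i in 1 2 3; do python3 -m creep '[0,0,0.0025,0,0,0,0,0,0,0.0025,0,0,0,0,0,0,0.0025,0,0,0,0]' | grep -E 'ee_pos|contact'; done
python3 - <<'E'
from h import *
f=env.grab_frame("side");cv2.imwrite("pics/s2.png",cv2.resize(f["frame"][180:250,260:360,::-1],None,fx=8,fy=8,interpolation=2))
E
```

```text
ee_pos: [0.5104, 0.0814, 0.0678]
contact_force: [0.0, -0.5, 0.9]
ee_pos: [0.5104, 0.0814, 0.0674]
contact_force: [1.0, -0.9, 3.0]
ee_pos: [0.5105, 0.0814, 0.0672]
contact_force: [0.5, -1.3, 5.7]
```

View pics/s2.png

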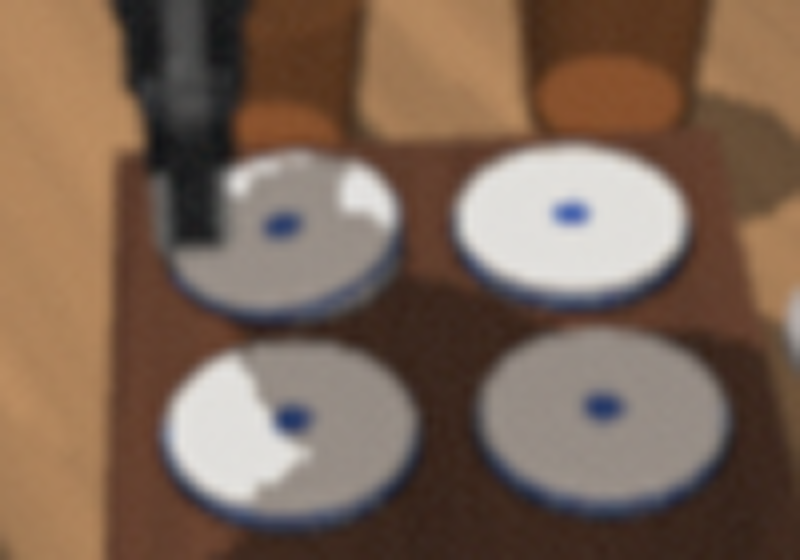

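The crop shows the loose one: cover C (crop 285,225) is tilted, with its right edge raised, and it sank about 3 mm at about 1 N before reaching the stop. I'll lift and move over its middle.

```bash
python3 -m creep '[0,0,-0.02,0,0,0,0,0,0,-0.06,0,0,0,0,-0.07,0,-0.06,0,0,0,0,-0.128,0,-0.06,0,0,0,0,-0.128,0,-0.06,0,0,0,0,-0.128,0,-0.04,0,0,0,0,-0.128,0,-0.035,0,0,0,0,-0.128,0,-0.035,0,0,0,0,-0.128,0,-0.035,0,0,0,0,-0.128,0,-0.035,0,0,0,0]'
python3 - <<'E'
from h import *
s=env.sense();p=s["ee_pos"];print(rows([.5342,.0717,.07],p),p,s["contact_force"])
E
```

```text
clock: 6.6
ee_pos: [0.534, 0.0721, 0.0738]
ee_rot: [-0.0, 0.187, 0.982, 0.0]
contact_force: [-0.2, -0.2, -1.7]
gripper_width: 0.0001
grip_force: 0.0
[-0.0019291  -0.0015069   0.01903159] [0.53395195 0.07212174 0.07380636] [-0.15924903 -0.22777855 -1.68166289]
```

```bash
python3 -m creep '[-0.002,-0.001,0.01,0,0,0,0,-0.002,-0.001,0.015,0,0,0,0,-0.002,-0.001,0.02,0,0,0,0,-0.002,-0.001,0.02,0,0,0,0,-0.002,-0.001,0.0225,0,0,0,0,-0.002,-0.001,0.025,0,0,0,0,-0.002,-0.001,0.025,0,0,0,0]' | grep -E 'ee_pos|contact'
for i in 1 2 3; do python3 -m creep '[0,0,0.0025,0,0,0,0,0,0,0.0025,0,0,0,0,0,0,0.0025,0,0,0,0]' | grep -E 'ee_pos|contact'; done
```

```text
ee_pos: [0.5344, 0.0717, 0.0695]
contact_force: [-3.4, -0.4, 7.6]
ee_pos: [0.5344, 0.0717, 0.0691]
contact_force: [-3.6, -1.3, 8.9]
ee_pos: [0.5344, 0.0717, 0.0686]
contact_force: [-3.4, 0.0, 8.1]
ee_pos: [0.5344, 0.0717, 0.0681]
contact_force: [-3.4, 0.0, 7.8]
```

Sliding down; continue to the stop.

```bash
for i in 1 2 3 4 5; do python3 -m creep '[0,0,0.0025,0,0,0,0,0,0,0.0025,0,0,0,0,0,0,0.0025,0,0,0,0]' | grep -E 'ee_pos|contact'; done
```

```text
ee_pos: [0.5344, 0.0717, 0.0676]
contact_force: [-3.8, 0.3, 9.1]
ee_pos: [0.5344, 0.0717, 0.0671]
contact_force: [-3.9, -0.5, 8.8]
ee_pos: [0.5344, 0.0717, 0.0666]
contact_force: [-3.1, -0.0, 7.9]
ee_pos: [0.5344, 0.0717, 0.0661]
contact_force: [-3.6, -0.4, 8.9]
ee_pos: [0.5345, 0.0717, 0.0659]
contact_force: [-5.8, 0.4, 11.2]
```

```bash
python3 -m creep '[0,0,0.0015,0,0,0,0,0,0,0.0015,0,0,0,0,0,0,0.0015,0,0,0,0]' | grep -E 'ee_pos|contact'
```

```text
ee_pos: [0.5345, 0.0717, 0.0658]
contact_force: [-6.7, 0.5, 13.8]
```

Firm stop at 4 mm. Lift straight up and clear, then check.

```bash
python3 -m creep '[0,0,-0.02,0,0,0,0,0,0,-0.1,0,0,0,0,0,0,-0.3,0,0,0,0,0,0,-0.5,0,0,0,0,0,0,-0.7,0,0,0,0,0.4,0.4,-0.7,0,0,0,0,0.6,0.6,-0.7,0,0,0,0,0.6,0.6,-0.7,0,0,0,0,0.6,0.6,-0.7,0,0,0,0,0.6,0.6,-0.7,0,0,0,0]'
python3 - <<'E'
from h import *
f=env.grab_frame("side");cv2.imwrite("pics/s3.png",cv2.resize(f["frame"][150:270,250:410,::-1],None,fx=5,fy=5,interpolation=2))
b=dots(f,[(332,207),(335,232),(295,209),(296,233)],5);print(b,world(f,b,.07),world(f,b[2:3],.066))
E
```

```text
clock: 11.0
ee_pos: [0.4654, 0.2298, 0.2044]
ee_rot: [-0.0, 0.185, 0.983, 0.0]
contact_force: [1.5, -0.3, 0.5]
gripper_width: 0.0002
grip_force: 0.0
[(np.float64(330.8442822384428), np.float64(206.2214111922141)), (np.float64(334.9463087248322), np.float64(230.46979865771812)), (np.float64(294.9009900990099), np.float64(209.16831683168317)), (np.float64(295.8187134502924), np.float64(231.98245614035088))] [[ 0.611011    0.0377735   0.07      ]
 [ 0.57723252 -0.03956837  0.07      ]
 [ 0.53208616  0.06627178  0.07      ]
 [ 0.50043457 -0.00513227  0.07      ]] [[0.53412411 0.0708257  0.066     ]]
```

View pics/s3.png

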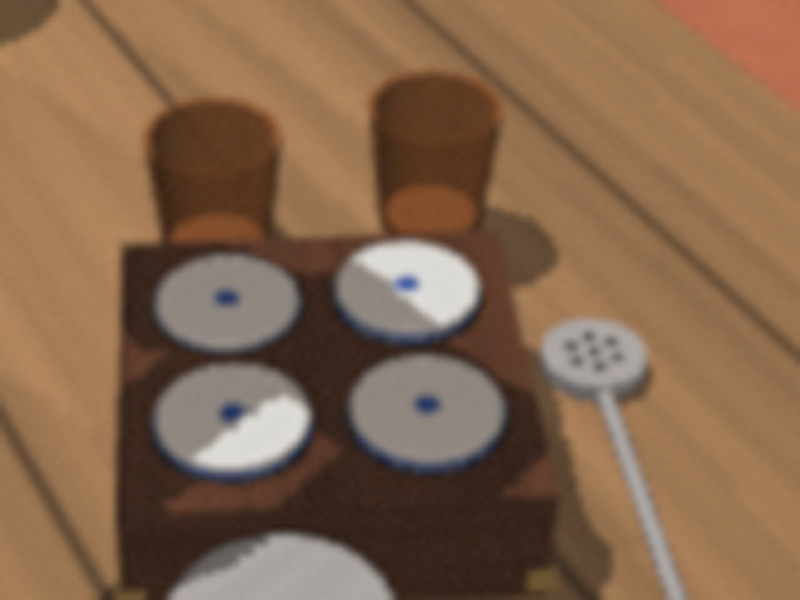

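Cover C (crop 227,300) is now level and 4 mm lower, and its dot fits z = 0.066. The other covers, the cups and the spoon have not moved.

```bash
python3 -c "from rig import env;print(env.hand_in())"
```

```text
the job is handed in; nothing more can be done
None
```

The loose cover was the one beside the cups, on the robot's side of the chest; I pressed it home in the middle (4 mm down, level, peak about 14 N). It was the first one I tried, so the other three covers were never touched, and the job is handed in.

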